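Seat a camera's splined stem in a pan head and hold it down

ROBOT

A 6-joint arm with a two-finger parallel gripper is mounted at the origin on the work surface. World frame = base frame: x ahead of the robot, y to its left, z up, the work surface at z = 0. Lengths are in m, angles in rad, forces in N, time in s.
With the tool pointing down it reaches from about 0.275 to 0.875 m from the base axis. Payload 12.5 kg.
Tool frame: the origin (TCP) lies at the centre of the arm's flange, where the gripper is bolted on; the fingertips stand 173 mm ahead of it and the grasp point (between the pads) lies 155 mm ahead of it (bot.hold_point_z is the distance from the TCP to the grasp point, in m); z points along the fingers, y is the line along which they close (so a half turn about z gives the same grasp; the last joint's range is limited). The gripper opens to 85 mm and grips with 20 to 120 N. Pads are 22 mm wide; open, the fingers measure 114 mm over their backs; the gripper's body (76 mm by 85 mm) begins 54 mm behind the grasp point. The pads swing forward as they close: fully open they stand 13 mm farther back than shut.
Start: joints at [-1.217, 0.351, 1.652, -0, 1.139, -0.085], TCP at [0.234, -0.498, 0.405] pointing down, gripper open.
Joint ranges: [-2.75, 2.75], [-0.79, 2.1], [0.01, 2.65], [-1.57, 4.71], [0.07, 3.14], [-2.87, 2.87]. Speed limits (rad/s): [2.22, 2.22, 2.79, 3.14, 3.14, 3.14].

INTERFACE

Orientations are given as a 3x3 rotation matrix whose columns are the frame's x, y, z axes.
In Python, from cell import bot gives the robot as it stands. The module is installed in compiled form; this text tells all that it offers.
- The arm moves only by the tool carry_out, never from a script. Its argument "increments" is one flat list of numbers, 4 for each row, row after row: the shift along the tool's x, y, z in mm, then the turn about the tool's z in degrees. A call has 1 to 12 rows; each row is the pose to reach, as a shift and turn from the pose commanded when the call began, along the tool's axes at that moment; what a row does not reach only later rows make up. A row lasts 1/8 s, in which the tool goes at most 62.5 mm and 10.7 degrees, less where a joint would pass 70% of its speed; a pose out of reach is approached as far as the arm can. A call with a gripper value outside its range is refused whole. "jaw" is the opening in per cent of the stroke, from 0 (shut) to 100 (fully open), set as the call begins (left out, the last holds). The fingers move at their own pace and stop on an object; the grip force is fixed at half the most. Time passes only in rows, so rows that repeat a pose let the fingers close. It gives the time, the measured TCP pose, the force, the opening and the grip force at its end, in the units of the state.
- bot.state(): the state, without advancing time (a new reading comes with each control period).
- bot.capture(name): name is "side" or "top" or "wrist"; returns the picture (420x560x3 uint8, red, green, blue); there is no depth.
- bot.camera_params(name): a dict with "intrinsics" (3x3 intrinsics, pixels), "R" (3x3) and "t" (3): a world point X has camera coordinates R X + t. Camera axes: x right, y down, z forward; pixel columns grow to the right and rows downward; lengths in m; the calibration is good to about 2 mm. The wrist camera is an equidistant fisheye: a pixel r from the principal point sees the ray r / f radians off the axis. A picture is of the moment at which its call begins: read the wrist's pose just before it. camera_params takes no time and is no camera call; for the wrist camera it gives the pose at the moment of the call.
- bot.job_done(): hands the job in; it is judged then, once.
The state is a dict: "time": time; "joints": joint angles; "dq": joint speeds; "joint_torque": joint torques, N m; "position": TCP position; "eef_rot": TCP orientation; "wrist_force": force on the tool from outside, world axes, zero at the start; "torque": the same for the moment, N m; "finger_gap": opening from 0.0 (shut) to 1.0 (fully open); "gripper_force": force on a finger pad.
Only numpy, scipy, OpenCV 4.12 (cv2) and the standard library are available. Lean on these libraries where they do the work, as an engineer would, in place of code of your own. Each camera call takes 0.05 s, during which the arm holds its last target. There are 200 camera calls.

TASK

Take the black dust cap off the socket of the pan base and lay it in the tray. Then lift the camera out of its wooden stand, turn it until the cross-shaped foot of its stem meshes with the cross-shaped socket (any of the four ways round will do), push it down fully home against the spring until the stem's flange meets the collar, and finish while still holding the camera and pressing it home, without letting go. Leave the mug, screwdriver and spare lens where they are.

Things in the scene. Friction and masses are not known exactly. Their poses are not given: they have to be found in the camera images.
- pan_base: Fixed grey round foot, 150 mm across, 36 mm high, with an aluminium collar 46 mm across in its middle, up to 66 mm above the table, and a low black motor block (12 mm high) on the foot at +x. In the collar is the cross-shaped socket; its two slots run along this body's x and y axes. Origin: centre of the foot's underside, z up. Place and yaw vary.
- socket_mouth (a point): Centre of the socket's mouth, on the collar's axis in its top face, 66 mm above the table. The socket is open above: two crossing slots, each 10.6 mm wide, 31 mm from end to end and 22 mm deep, with straight walls.
- plunger (a joint): Brass spring pin, 10 mm across, upright in the middle of the socket. 0 m: up, its head 10 mm below the collar's top; grows as it is pushed down, about 0.007 m when the stem is fully home. It takes 5 N to begin moving and about 10 N when home, more than the camera's weight: the camera rises several mm if not pressed.
- cap: Black plastic dust cap lying loosely over the collar: a round cap 55 mm across, 12 mm high, open below, inside 50 mm wide and 6 mm deep; 30 g. Origin: centre of its lower rim (6 mm below the collar's top while on the collar), z up.
- tray: Fixed grey plastic tray, open above, 150 x 150 mm outside, walls 4 mm thick and 22 mm high, floor about 4 mm thick. Origin: centre of its underside, z up. It and the stand may change sides.
- stand: Fixed wooden block, 75 x 75 x 30 mm high, with a round hole 32 mm wide and 22 mm deep in its top, in which the camera's foot stands at the start, the flange resting on the block. Origin: centre of its underside.
- camera: Cream box camera on an upright stem, 250 g. Origin: lower tip of the stem, on its axis; z up along the stem, x to the black lens; yaw varies. Lowest is the steel foot: two crossing blades along x and y, each 28 mm long and 8 mm thick, tapering to an edge over the lowest 4 mm. Above the flange a brass post, 16 mm thick, with a thumb knob to +y (24 mm out, 26 to 46 mm up), carries the box.
- stem_flange (a point): Centre of the underside of the steel flange (40 mm across, 5 mm thick) on the camera's stem, 17 mm above the tip. It rests on the stand at the start and meets the collar's top face when the stem is fully home.
- camera_box (a point): Centre of the grip on the camera box: on the stem's axis, 72 mm above the stem's tip. The box spans 50 to 94 mm above the tip, is 44 mm wide along the camera's y (grip its two flat sides, fingers closing along y) and reaches from -50 to +34 mm in x; the lens sticks out to +60 mm, short plugs behind to -62 mm.
- mug: White mug, 76 mm across and 90 mm high, a bystander. Origin: centre of its underside.
- screwdriver: Screwdriver, 160 mm long, lying on the table, a bystander. Origin: underside, along it lies x.
- spare_lens: Black spare lens standing on the table, 42 mm across and 40 mm high, a bystander. Origin: centre of its underside.

How it is judged:
By the outcome, as a careful person would: the job done as asked, in the order asked, and still so for the second after the job is handed in, while the arm keeps its last pose, push and grip.
It also fails if it takes over 58 s, if anything falls off the work surface, if the arm or the gripper's body presses on something with over 40 N, if the wrist force passes 120 N, or if a joint passes its speed limit or range.

## Working session

There is one attempt and no reset: what is moved stays moved. The work goes in short steps, Python scripts to look and compute and a tool call to move; the robot and the scene stay as the last step left them, time stands still between calls to the robot, and variables do not carry over. Pictures are saved under pics/ and viewed, at most 10 in all, crops included, and the job is handed in when it is done.

Besides the shell and the picture viewer there is one more tool, called after "Call:" by a JSON object that holds its "method" and its "body". carry_out: Moves the arm, as the interface text tells. Its arguments: {"type":"object","properties":{"increments":{"type":"array"},"jaw":{"type":"number"}},"required":["increments"]}

```bash
mkdir -p pics; cat > h.py <<'E'
import numpy as np, cv2
from cell import bot
def snap(n,f):
    p=bot.camera_params(n); im=bot.capture(n); cv2.imwrite('pics/'+f,im[:,:,::-1]); return im,p
def ray(p,u,v,wrist=False):
    K=np.array(p['intrinsics']);R=np.array(p['R']);t=np.array(p['t'])
    x=(u-K[0,2])/K[0,0];y=(v-K[1,2])/K[1,1]
    if wrist:
        r=np.hypot(x,y); s=np.sin(r)/r if r>1e-9 else 1; d=np.array([x*s,y*s,np.cos(r)])
    else: d=np.array([x,y,1.])
    return -R.T@t, R.T@d
def atz(p,u,v,z,wrist=False):
    c,d=ray(p,u,v,wrist); return c+d*(z-c[2])/d[2]
def proj(p,X,wrist=False):
    K=np.array(p['intrinsics']);c=np.array(p['R'])@np.array(X)+np.array(p['t'])
    if wrist:
        r=np.hypot(c[0],c[1]);th=np.arctan2(r,c[2]);s=th/max(r,1e-9)
        return K[0,0]*c[0]*s+K[0,2],K[1,1]*c[1]*s+K[1,2]
    return K[0,0]*c[0]/c[2]+K[0,2],K[1,1]*c[1]/c[2]+K[1,2]
E
python3 - <<'E'
from h import *
for n in('top','side'):
    im,p=snap(n,n+'0.png'); R=np.array(p['R']); print(n,np.round(p['intrinsics'],1).tolist(),np.round(R,3).tolist(),np.round(-R.T@np.array(p['t']),3))
s=bot.state(); print(np.round(s['eef_rot'],3).tolist(),s['position'],bot.hold_point_z,s['time'])
E
```

```text
top [[431.3, 0.0, 277.1], [0.0, 431.3, 208.0], [0.0, 0.0, 1.0]] [[-0.011, -1.0, 0.014], [-0.997, 0.01, -0.075], [0.075, -0.015, -0.997]] [0.544 0.004 0.96 ]
side [[439.5, 0.0, 277.9], [0.0, 439.5, 210.6], [0.0, 0.0, 1.0]] [[0.981, -0.194, -0.021], [-0.146, -0.659, -0.738], [0.129, 0.727, -0.674]] [ 0.485 -0.706  0.739]
[[0.905, 0.425, -0.0], [0.425, -0.905, 0.001], [0.0, -0.001, -1.0]] [ 0.23364258 -0.4977749   0.40423828] 0.1547 0.1
```

View pics/top0.png

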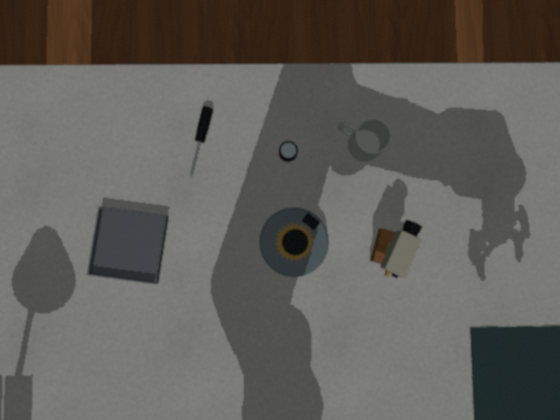

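View pics/side0.png

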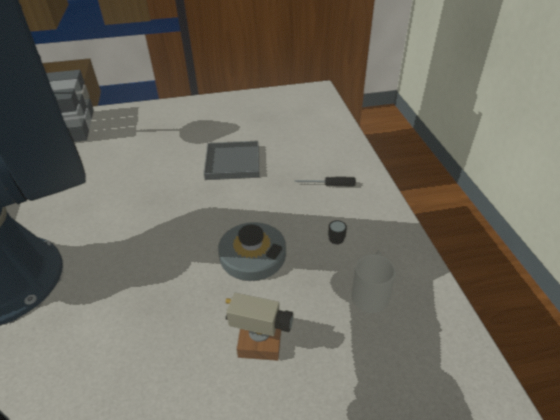

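The top picture shows the pan base with the black cap at about (294,242) and the motor block at (311,221). The tray is at (130,243), and the camera runs from its lens at (411,228) to its back at (393,272), with the stand at about (388,246). The side picture shows the same layout: cap (251,237), camera box (254,314), stand (259,343).

```bash
python3 - <<'E'
from h import *
p=bot.camera_params('top');q=bot.camera_params('side')
for n,u,v,z in[('cap',295,242,.072),('foot',294,242,.036),('motor',311,221,.048),('tray',131,245,.022),('camlens',412,228,.085),('box frontR',420,236,.107),('boxbackL',386,268,.107),('boxback R',399,277,.107),('boxfrontL',403,222,.107),('spare',288,151,.04)]:
    print(n,np.round(atz(p,u,v,z),3))
print('side cap',np.round(atz(q,251,232,.072),3))
s=bot.state();R=np.array(s['eef_rot']);w=bot.camera_params('wrist')
Rw=np.array(w['R']);print('wrist cam in tool',R.T@(-Rw.T@np.array(w['t'])-s['position']),np.round(Rw@R,3).tolist(),w['intrinsics'][0][0])
E
```

```text
cap [ 0.541 -0.045  0.072]
foot [ 0.541 -0.045  0.036]
motor [ 0.585 -0.081  0.048]
tray [0.538 0.306 0.022]
camlens [ 0.567 -0.283  0.085]
box frontR [ 0.55  -0.291  0.107]
boxbackL [ 0.488 -0.222  0.107]
boxback R [ 0.47  -0.247  0.107]
boxfrontL [ 0.578 -0.259  0.107]
spare [ 0.737 -0.035  0.04 ]
side cap [ 0.543 -0.041  0.072]
wrist cam in tool [0.07547086 0.00029284 0.03133009] [[0.001, 1.0, 0.001], [-0.955, 0.001, -0.295], [-0.295, -0.0, 0.955]] 325.19226210127806
```

Call:
{"method": "carry_out", "body": {"increments": [47,-28,5,7,94,-56,11,14,141,-84,16,21,188,-112,22,28,235,-140,27,35,282,-168,32,42,329,-196,38,49,376,-224,43,56,423,-252,49,63,470,-279,54,64,470,-279,54,64,470,-279,54,64], "jaw": 100}}

```text
time: 1.6
position: [0.5404, -0.0458, 0.3504]
eef_rot: [[0.779, -0.627, -0.001], [-0.627, -0.779, -0.0], [-0.001, 0.001, -1.0]]
wrist_force: [0.4, -0.3, -0.3]
finger_gap: 0.996
gripper_force: 0.0
```

```bash
python3 - <<'E'
from h import *
s=bot.state();print(s['position'],np.round(s['eef_rot'],3).tolist(),s['finger_gap'],s['wrist_force'],s['time'],np.round(s['joints'],2))
im,p=snap('wrist','w1.png')
print(proj(p,[.541,-.045,.072],1),proj(p,[.585,-.081,.048],1))
import pickle;pickle.dump({k:np.array(v) for k,v in p.items()},open('w1.pkl','wb'))
E
```

```text
[ 0.54035916 -0.04576752  0.35037678] [[0.779, -0.627, -0.001], [-0.627, -0.779, -0.0], [-0.001, 0.001, -1.0]] 0.9958257489208193 [ 0.36436715 -0.26602193 -0.27428671] 1.6 [-0.17  0.4   1.73 -0.    1.02  2.08]
(np.float64(281.22770180794805), np.float64(202.13766662716841)) (np.float64(281.90333836063365), np.float64(128.01668167838307))
```

View pics/w1.png

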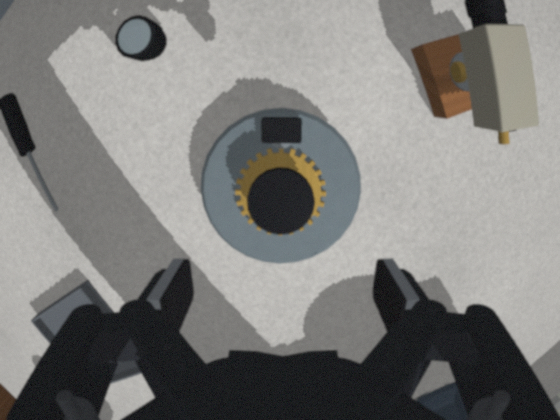

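The wrist picture shows the cap at about (281,200) on a gold gear ring, with the motor block at (281,130). The tool's yaw already matches the base. The camera is at upper right, and the way down is clear for the fingers.

```bash
python3 - <<'E'
from h import *
import pickle
p=pickle.load(open('w1.pkl','rb'));im=cv2.imread('pics/w1.png')
g=(im.max(2)<45).astype(np.uint8); 
n,l,st,c=cv2.connectedComponentsWithStats(g)
for i in range(1,n):
    if st[i,4]>300: print(st[i],c[i].round(1))
T=np.array([[.779,-.627,0],[-.627,-.779,0],[0,0,-1]]);P=np.array([.5404,-.0458,.3504])
i=l[200,281]; cs,_=cv2.findContours((l==i).astype(np.uint8),0,1); (u,v),r=cv2.minEnclosingCircle(cs[0]); print(u,v,r)
X=atz(p,u,v,.072,1);print('cap',X,T.T@(X-P))
i=l[130,281]; cs,_=cv2.findContours((l==i).astype(np.uint8),0,1)
B=np.array([atz(p,a,b,.048,1)[:2]*1000 for a,b in cs[0][:,0]],np.float32); print('motor',cv2.minAreaRect(B))
# box top
hsv=cv2.cvtColor(im,cv2.COLOR_BGR2HSV); print(im[80,505],hsv[80,505],im[200,420],hsv[200,420])
B=np.array([atz(p,a,b,.107,1)[:2] for a,b in[(477,27),(525,24),(538,125),(474,132)]]);print(B.round(4))
E
```

```text
[466   0  40  27 847] [485.8  11.1]
[119  16  46  44 557] [151.5  42.3]
[   0   94   35   62 1012] [ 16.1 123.5]
[262 118  38  24 889] [280.5 129.4]
[ 249  168   64   65 3209] [279.9 200.1]
[    7   260   553   160 41411] [283.5 365.6]
280.1363525390625 200.2818145751953 32.522926330566406
cap [ 0.54274095 -0.0452913   0.072     ] [ 0.00150465 -0.00186406  0.2784    ]
motor ((584.7651977539062, -79.32007598876953), (30.84090232849121, 19.346763610839844), 51.12929153442383)
[144 156 161] [ 21  27 161] [177 183 183] [ 30   8 183]
[[ 0.5641 -0.2458]
 [ 0.5437 -0.2934]
 [ 0.4699 -0.2557]
 [ 0.5029 -0.1954]]
```

Call:
{"method": "carry_out", "body": {"increments": [1.5,-1.5,50,0,1.5,-1.5,90,0,1.5,-1.5,110,0,1.5,-1.5,122,0,1.5,-1.5,122,0]}}

```text
time: 2.28
position: [0.5425, -0.046, 0.2286]
eef_rot: [[0.778, -0.628, -0.001], [-0.628, -0.778, 0.0], [-0.001, 0.0, -1.0]]
wrist_force: [0.4, 0.2, 0.7]
finger_gap: 1.003
gripper_force: 0.0
```

Call:
{"method": "carry_out", "body": {"increments": [0,0,0,0,0,0,0,0,0,0,0,0,0,0,0,0,0,0,0,0,0,0,0,0,0,0,0,0,0,0,0,0], "jaw": 0}}

```text
time: 3.28
position: [0.543, -0.0455, 0.2302]
eef_rot: [[0.779, -0.627, 0.002], [-0.627, -0.779, -0.001], [0.002, -0.001, -1.0]]
wrist_force: [-3.8, -1.1, 11.0]
finger_gap: 0.618
gripper_force: 60.9
```

Call:
{"method": "carry_out", "body": {"increments": [0,0,-5,0,0,0,-15,0,0,0,-40,0,0,0,-80,0,0,0,-80,0]}}

```text
time: 3.9
position: [0.5434, -0.0454, 0.3119]
eef_rot: [[0.779, -0.627, 0.006], [-0.627, -0.779, -0.001], [0.005, -0.003, -1.0]]
wrist_force: [0.8, -0.5, -1.1]
finger_gap: 0.613
gripper_force: 62.8
```

```bash
python3 - <<'E'
from h import *
s=bot.state();print(s['position'],s['finger_gap'],s['gripper_force'],s['wrist_force'])
im,p=snap('wrist','w2.png')
import pickle;pickle.dump({k:np.array(v) for k,v in p.items()},open('w2.pkl','wb'))
E
```

```text
[ 0.54335888 -0.0454486   0.31192104] 0.6133314533535892 62.78029315173626 [ 0.79883693 -0.46086501 -1.09790249]
```

View pics/w2.png

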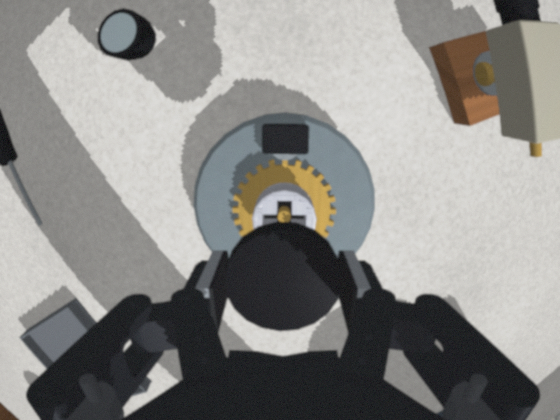

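The cap is between the fingers at (284,275). The socket is uncovered at (285,215), with its slots lined up with the image. Next, the tray.

Call:
{"method": "carry_out", "body": {"increments": [-28,-34,0,-5,-56,-68,0,-10,-84,-102,0,-15,-112,-136,0,-20,-140,-170,0,-25,-168,-204,0,-30,-196,-237,0,-35,-224,-271,0,-40,-224,-271,0,-40,-224,-271,0,-40]}}

```text
time: 5.2
position: [0.5381, 0.3057, 0.3078]
eef_rot: [[1.0, 0.019, -0.002], [0.019, -1.0, -0.001], [-0.002, 0.001, -1.0]]
wrist_force: [0.0, -0.6, -0.0]
finger_gap: 0.614
gripper_force: 62.8
```

Call:
{"method": "carry_out", "body": {"increments": [0,0,50,0,0,0,90,0,0,0,110,0,0,0,120,0,0,0,126,0,0,0,129,0,0,0,129,0]}}

```text
time: 6.08
position: [0.5385, 0.3063, 0.1802]
eef_rot: [[1.0, 0.02, 0.001], [0.02, -1.0, 0.0], [0.001, -0.0, -1.0]]
wrist_force: [0.3, -1.1, -0.7]
finger_gap: 0.612
gripper_force: 62.8
```

Call:
{"method": "carry_out", "body": {"increments": [0,0,2,0,0,0,4,0,0,0,5,0,0,0,5,0]}}

```text
time: 6.58
position: [0.5383, 0.3062, 0.1746]
eef_rot: [[1.0, 0.02, -0.0], [0.02, -1.0, -0.0], [-0.0, 0.0, -1.0]]
wrist_force: [0.4, -0.9, -0.4]
finger_gap: 0.613
gripper_force: 62.8
```

Call:
{"method": "carry_out", "body": {"increments": [0,0,1,0,0,0,1,0,0,0,1,0,0,0,1,0], "jaw": 82}}

```text
time: 7.08
position: [0.5384, 0.3062, 0.1737]
eef_rot: [[1.0, 0.02, 0.0], [0.02, -1.0, 0.0], [0.0, -0.0, -1.0]]
wrist_force: [-0.0, -1.0, -0.8]
finger_gap: 0.819
gripper_force: 0.0
```

Call:
{"method": "carry_out", "body": {"increments": [0,0,-15,0,0,0,-50,0,0,0,-100,0,0,0,-160,0,0,0,-160,0]}}

```text
time: 7.7
position: [0.539, 0.3065, 0.3397]
eef_rot: [[1.0, 0.02, 0.009], [0.02, -1.0, 0.004], [0.009, -0.004, -1.0]]
wrist_force: [0.1, 0.1, -0.3]
finger_gap: 0.82
gripper_force: 0.0
```

```bash
python3 - <<'E'
from h import *
s=bot.state();print(s['position'],np.round(s['joints'],2),s['finger_gap'],s['time'])
im,p=snap('wrist','w3.png')
E
```

```text
[0.53898765 0.30651725 0.33973767] [ 0.44  0.54  1.52 -0.    1.06  1.99] 0.8200541357842298 7.7
```

View pics/w3.png

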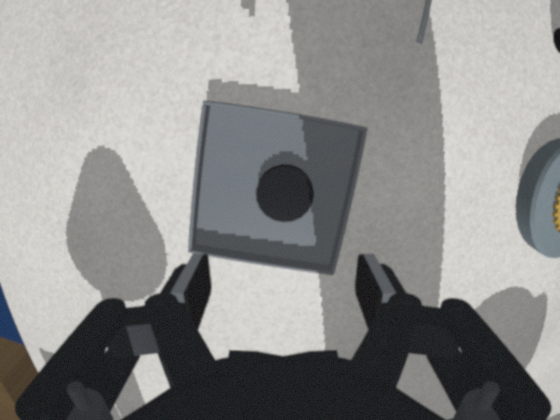

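The cap lies flat inside the tray at (285,193). Now the camera.

Call:
{"method": "carry_out", "body": {"increments": [-2,56,0,3,-5,112,0,6,-8,168,0,9,-10,224,-5,12,-12,280,-5,15,-15,336,-5,18,-17,392,-5,21,-20,448,-5,24,-22,504,-5,26,-25,559,-5,26.5,-25,559,-5,26.5,-25,559,-5,26.5], "jaw": 100}}

```text
time: 9.25
position: [0.5242, -0.2528, 0.3379]
eef_rot: [[0.903, -0.429, -0.001], [-0.429, -0.904, 0.001], [-0.002, -0.0, -1.0]]
wrist_force: [-0.3, 0.7, -0.4]
finger_gap: 1.0
gripper_force: 0.0
```

```bash
python3 - <<'E'
from h import *
s=bot.state();print(s['position'],np.round(s['eef_rot'],4).tolist(),s['time'])
im,p=snap('wrist','w4.png')
import pickle;pickle.dump(({k:np.array(v) for k,v in p.items()},np.array(s['position']),np.array(s['eef_rot'])),open('w4.pkl','wb'))
E
```

```text
[ 0.52420287 -0.25280027  0.33788925] [[0.9035, -0.4286, -0.0015], [-0.4286, -0.9035, 0.0011], [-0.0018, -0.0004, -1.0]] 9.25
```

View pics/w4.png

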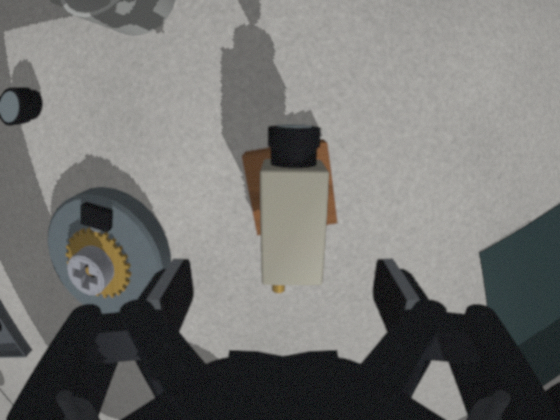

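The camera box's top face spans (262,170), (328,172), (322,285), (261,284), with the lens up at (295,145). The socket shows at (87,271) to the left.

```bash
python3 - <<'E'
from h import *
import pickle
p,P,R=pickle.load(open('w4.pkl','rb'));im=cv2.imread('pics/w4.png')
crop=cv2.resize(im[115:300,235:350],None,fx=3.2,fy=3.2,interpolation=cv2.INTER_CUBIC);cv2.imwrite('pics/c4.png',crop)
B=np.array([atz(p,a,b,.107,1) for a,b in[(262,170),(328,172),(322.5,285),(261.5,284)]]);T=(B-P)@R*1000;print(T.round(1))
f,b=T[:2].mean(0),T[2:].mean(0);print('mid',f,b,'yaw in tool',np.degrees(np.arctan2((f-b)[1],(f-b)[0])))
E
```

```text
[[ 35.8 -12.9 230.8]
 [ 34.6  28.6 230.8]
 [-47.4  28.7 231. ]
 [-46.4 -15.  231. ]]
mid [ 35.18741784   7.87501578 230.82265262] [-46.86686858   6.85375321 230.97208517] yaw in tool 0.7130768679278259
```

View pics/c4.png

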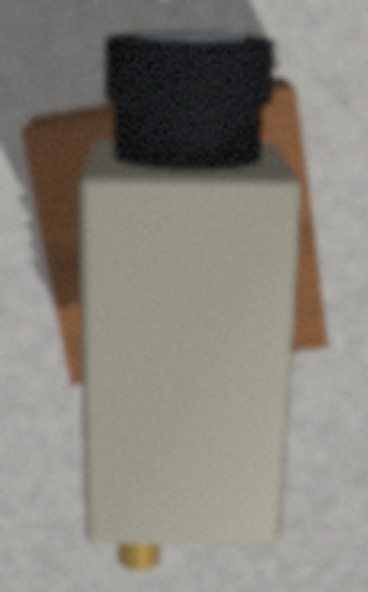

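Call:
{"method": "carry_out", "body": {"increments": [1,7.5,30,0.5,1,7.5,60,0.5,1,7.5,80,0.5,1,7.5,92,0.5,1,7.5,98,0.5,1,7.5,98,0.5]}}

```text
time: 10.05
position: [0.5223, -0.2602, 0.2409]
eef_rot: [[0.9, -0.436, 0.0], [-0.436, -0.9, -0.0], [0.0, -0.0, -1.0]]
wrist_force: [0.3, -0.4, -0.1]
finger_gap: 0.994
gripper_force: 0.0
```

Call:
{"method": "carry_out", "body": {"increments": [0,0,0,0,0,0,0,0,0,0,0,0,0,0,0,0,0,0,0,0,0,0,0,0,0,0,0,0,0,0,0,0], "jaw": 0}}

```text
time: 11.05
position: [0.5223, -0.2605, 0.2412]
eef_rot: [[0.9, -0.436, 0.001], [-0.436, -0.9, -0.0], [0.001, 0.0, -1.0]]
wrist_force: [-1.6, 0.5, 5.7]
finger_gap: 0.511
gripper_force: 60.7
```

Call:
{"method": "carry_out", "body": {"increments": [0,0,-5,0,0,0,-20,0,0,0,-60,0,0,0,-110,0,0,0,-110,0,0,0,-110,0]}}

```text
time: 11.8
position: [0.5219, -0.2603, 0.3505]
eef_rot: [[0.9, -0.436, -0.0], [-0.436, -0.9, 0.0], [-0.0, -0.0, -1.0]]
wrist_force: [-1.1, -0.3, -2.3]
finger_gap: 0.511
gripper_force: 61.7
```

```bash
python3 - <<'E'
from h import *
s=bot.state();print(s['position'],np.round(s['eef_rot'],4).tolist(),s['time'],s['finger_gap'],s['wrist_force'])
a=cv2.imread('pics/w2.png')[180:230,235:335];b=cv2.imread('pics/w4.png')[235:310,45:145]
im,p=snap('wrist','w5.png')
c=im[:,:,::-1][100:300,220:370]
o=np.zeros((600,800,3),np.uint8)
f=lambda q,k:cv2.resize(q,None,fx=k,fy=k,interpolation=cv2.INTER_CUBIC)
a=f(a,4.5);b=f(b,4.5);c=f(c,2.2)
o[:225,:450]=a;o[230:230+b.shape[0],:450]=b;o[:440,460:790]=c
cv2.imwrite('pics/comp.png',o)
import pickle;pickle.dump(({k:np.array(v) for k,v in p.items()},np.array(s['position']),np.array(s['eef_rot'])),open('w5.pkl','wb'))
E
```

```text
[ 0.52186644 -0.26025351  0.35051972] [[0.8999, -0.4362, -0.0004], [-0.4362, -0.8999, 0.0002], [-0.0005, -0.0, -1.0]] 11.8 0.511126223157117 [-1.13897411 -0.27496455 -2.25079891]
```

View pics/comp.png

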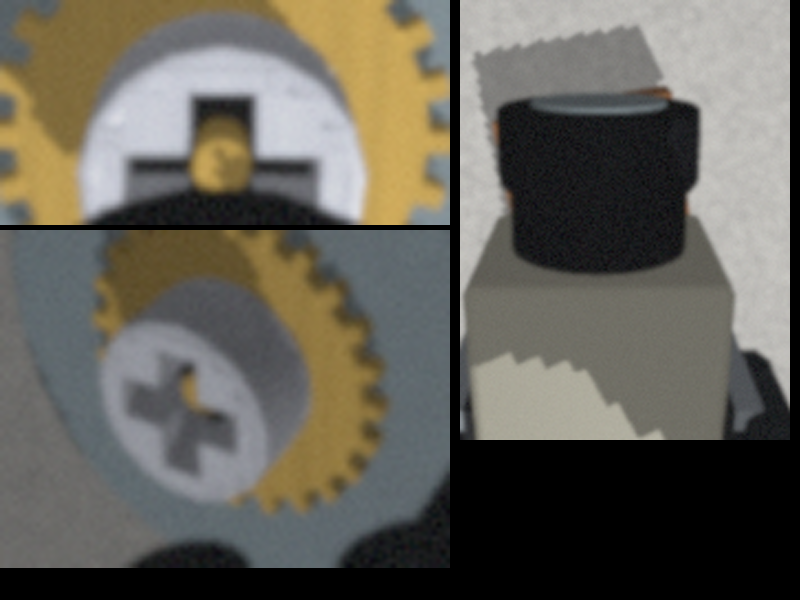

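```bash
python3 - <<'E'
from h import *
import pickle
p=pickle.load(open('w2.pkl','rb'))
a=np.radians(-38.85);ex=np.array([np.cos(a),np.sin(a)]);ey=np.array([-ex[1],ex[0]])
for u,v,d in[(284.4,215.1,5.3),(284.4,201.1,15.5),(284.4,190.4,23)]:
    print('w2',(atz(p,u,v,.066,1)[:2]-d/1000*ex).round(4))
L=atz(p,235+127/4.5,215.5,.066,1);Rr=atz(p,235+318/4.5,215.5,.066,1);D=L-Rr;print('slot len',np.hypot(*D[:2]),'yaw of base x',np.degrees(np.arctan2(D[1],D[0]))-90)
q,P,R=pickle.load(open('w4.pkl','rb'));print('w4',atz(q,85.4,275.7,.066,1).round(4))
q,P,R=pickle.load(open('w5.pkl','rb'))
# box top at world z = P-.133-ish (TCP .2412 <-> box top .107)
z=P[2]-(.2412-.107)
F=np.array([atz(q,u,231.8,z,1) for u in(222.3,345)]);print('front edge tool',((F-P)@R*1000).round(1))
print('TCP yaw',np.degrees(np.arctan2(R[1,0],R[0,0])))
E
```

```text
w2 [ 0.5403 -0.0437]
w2 [ 0.5404 -0.0437]
w2 [ 0.5405 -0.0438]
slot len 0.02972534487819622 yaw of base x -38.749717923648774
w4 [ 0.5405 -0.0455  0.066 ]
front edge tool [[ 33.6 -20.7 134.2]
 [ 33.6  21.7 134.2]]
TCP yaw -25.859330164310762
```

In the left panels, the socket's centre is near (222,180) in the upper one and (182,413) in the lower. Right panel: the camera box is held square, its front edge at 33.6 mm ahead of the tool axis, as it should be. Now over the socket.

Call:
{"method": "carry_out", "body": {"increments": [-10,-25,0,2,-20,-52,0,4,-31,-80,0,6,-41,-108,0,8,-52,-135,0,10,-62,-162,0,12,-72,-188,0,13,-77.6,-202.8,0,13,-77.6,-202.8,0,13,-77.6,-202.8,0,13,-77.6,-202.8,0,13]}}

```text
time: 13.22
position: [0.5408, -0.0448, 0.3506]
eef_rot: [[0.778, -0.628, -0.0], [-0.628, -0.778, -0.0], [-0.0, 0.0, -1.0]]
wrist_force: [-0.0, 0.7, -2.4]
finger_gap: 0.509
gripper_force: 61.7
```

Call:
{"method": "carry_out", "body": {"increments": [-0.7,-0.4,20,0,-0.7,-0.4,40,0,-0.7,-0.4,50,0,-0.7,-0.4,54,0,-0.7,-0.4,56,0,-0.7,-0.4,58,0,-0.7,-0.4,60,0,-0.7,-0.4,60,0]}}

```text
time: 14.22
position: [0.5405, -0.0433, 0.2907]
eef_rot: [[0.779, -0.627, 0.0], [-0.627, -0.779, -0.0], [0.0, -0.0, -1.0]]
wrist_force: [0.3, -0.8, -3.1]
finger_gap: 0.509
gripper_force: 61.6
```

Call:
{"method": "carry_out", "body": {"increments": [0,0,1,0,0,0,2,0,0,0,3,0,0,0,4,0,0,0,4,0]}}

```text
time: 14.85
position: [0.5405, -0.0433, 0.2866]
eef_rot: [[0.779, -0.627, -0.0], [-0.627, -0.779, 0.0], [-0.0, 0.0, -1.0]]
wrist_force: [-0.0, -0.0, -2.5]
finger_gap: 0.507
gripper_force: 61.6
```

No contact yet; the foot is entering freely.

Call:
{"method": "carry_out", "body": {"increments": [0,0,1,0,0,0,2,0,0,0,3,0,0,0,4,0,0,0,5,0,0,0,5,0]}}

```text
time: 15.6
position: [0.5405, -0.0433, 0.2818]
eef_rot: [[0.779, -0.627, 0.0], [-0.627, -0.779, -0.0], [0.0, -0.0, -1.0]]
wrist_force: [-1.2, -0.1, 3.3]
finger_gap: 0.51
gripper_force: 62.2
```

Call:
{"method": "carry_out", "body": {"increments": [0,0,1,0,0,0,2,0,0,0,3,0,0,0,4,0,0,0,4,0,0,0,4,0]}}

```text
time: 16.35
position: [0.5406, -0.0434, 0.2779]
eef_rot: [[0.779, -0.627, 0.0], [-0.627, -0.779, -0.0], [0.0, -0.0, -1.0]]
wrist_force: [-2.3, 0.5, 7.0]
finger_gap: 0.506
gripper_force: 62.6
```

Call:
{"method": "carry_out", "body": {"increments": [0,0,1,0,0,0,2,0,0,0,2,0,0,0,2,0]}}

```text
time: 16.85
position: [0.5406, -0.0433, 0.2772]
eef_rot: [[0.779, -0.627, 0.001], [-0.627, -0.779, -0.0], [0.001, -0.0, -1.0]]
wrist_force: [-8.9, 1.1, 21.9]
finger_gap: 0.507
gripper_force: 64.5
```

Call:
{"method": "carry_out", "body": {"increments": [-0.5,0.4,0,0,-0.5,0.4,0.5,0,-0.5,0.4,0.5,0,-0.5,0.4,0.5,0]}}

```text
time: 17.35
position: [0.5403, -0.0433, 0.2772]
eef_rot: [[0.779, -0.627, 0.002], [-0.627, -0.779, -0.0], [0.002, -0.001, -1.0]]
wrist_force: [-6.5, 1.5, 24.7]
finger_gap: 0.508
gripper_force: 65.1
```

```bash
python3 - <<'E'
from h import *
s=bot.state();print(s['position'],s['wrist_force'],s['torque'],np.round(s['eef_rot'],4).tolist())
im,p=snap('side','s2.png')
u,v=map(int,proj(p,[.5405,-.0435,.075]));c=im[max(v-70,0):v+50,max(u-80,0):u+80,::-1]
cv2.imwrite('pics/s2c.png',cv2.resize(c,None,fx=4.5,fy=4.5,interpolation=cv2.INTER_CUBIC))
E
```

```text
[ 0.540312   -0.04332674  0.27718413] [-6.47755122  1.54008781 24.69196233] [ 0.13846637  1.50796537 -0.07265753] [[0.7788, -0.6273, 0.0023], [-0.6273, -0.7788, -0.0004], [0.002, -0.0011, -1.0]]
```

View pics/s2c.png

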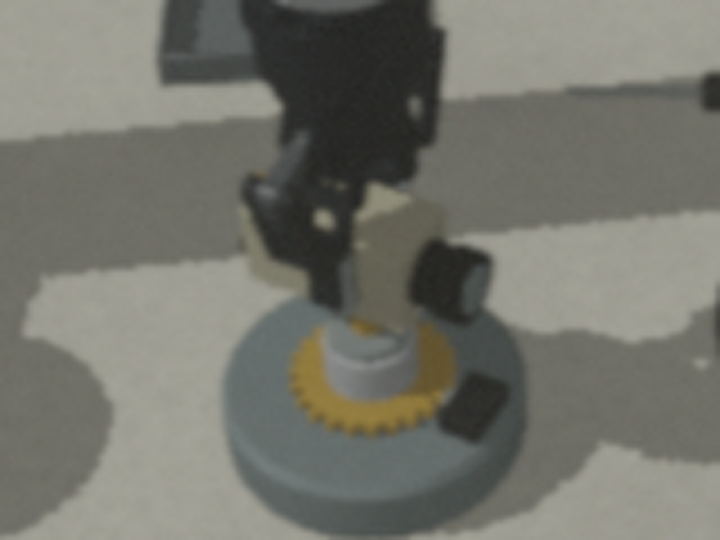

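Call:
{"method": "carry_out", "body": {"increments": [-0.5,0.4,0.5,0,-0.5,0.4,1,0,-0.5,0.4,1,0,-0.5,0.4,1,0,-0.5,0.4,1,0,-0.5,0.4,1,0]}}

```text
time: 18.15
position: [0.54, -0.0433, 0.2772]
eef_rot: [[0.779, -0.627, 0.004], [-0.627, -0.779, -0.001], [0.003, -0.002, -1.0]]
wrist_force: [-8.0, 2.7, 34.6]
finger_gap: 0.508
gripper_force: 66.2
```

The height hasn't changed under 35 N, so it's against a hard stop at the height I calculated for fully home. Handing in.

```bash
python3 -c "
from cell import bot
print(bot.job_done())"
```

```text
the job is handed in; nothing more can be done
None
```

The job is handed in: the cap is in the tray, and the camera is meshed in the socket and still held, pressed home at about 35 N against a hard stop at the calculated height; no verdict came back.

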